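Set the cork gauge's stop and lay the cork against it

TASK

Push the sliding stop of the cork gauge along its rail until its spring pin drops into the notch beside the red tab. Then push the loose cork along its channel until its end rests against the stop, which must stay in that notch. Only push, with the fingertips: do not pinch the stop, do not touch its brass knob, do not lift the cork, and leave the other things alone.

Things in the scene. Friction and masses are not known exactly. Their poses are not given: they have to be found in the camera images.
- gauge: Cork gauge, fixed to the table: light wooden board 130 x 400 x 16 mm (x, y, z); origin at the centre of its underside, y along the board. It carries a steel rail on the robot's side and a cork channel on the far side, both along y.
- rail_mid (a point): Point on the steel rail's top, centre line, at gauge x = -25, y = 0, z = 28 mm. The rail is 24 mm wide, along the gauge's y, with three 12 mm wide notches in its top at y = -40, +10 and +60 mm. Black end blocks 30 x 14 mm, top at z = 30 mm, stand at its ends, y = -188 and +128 mm.
- channel_mid (a point): Point on the floor of the cork channel, at gauge x = +25, y = 0, z = 16 mm. The channel runs along the gauge's y between two dark wooden strips 26 mm apart, 6 mm wide and 8 mm high, from y = -165 to +195 mm, and is open at both ends.
- stop (a joint): Position of the sliding stop along the rail in m, growing towards the gauge's +y; 0 is y = -140 mm, so the notches lie at 0.10, 0.15 and 0.20; range -0.01 to 0.225, starts at 0 to 0.04. It slides with about 1.5 N; pushing it out of a notch takes about 6 N. Within about 3 mm of a notch's centre it snaps in by itself (the push force drops).
- stop_mid (a point): Middle of the sliding stop, on the rail's centre line at z = 58 mm on the gauge. The stop is an aluminium bar 30 mm long (y: 15 mm either way from this point) and 92 mm wide, reaching from the rail across the cork channel (gauge x = -45 to +47 mm), from z = 30 to 58 mm on the gauge. Its two long faces, towards +y and -y, are black plates; the cork rests against the +y one. A white pointer on the near side shows its middle.
- pin (a joint): Height of the stop's spring pin in m: about 0.0026 while it rides on the rail's top, about 0 when it has dropped into a notch; grows upward.
- knob_top (a point): Centre of the top of the spring pin's brass knob, 18 mm wide and 12 mm high, on top of the stop on the rail's centre line; 76 mm above the table when dropped in. Not to be touched.
- tab_red: Red tab 13 x 14 x 6 mm on the gauge's board at the robot's side of the rail, beside one of the three notches: same y on the gauge as that notch. Origin at the centre of its underside, axes parallel to the gauge's.
- tab_white: White tab of the same size beside another notch.
- tab_blue: Blue tab of the same size beside the remaining notch.
- cork_center (a point): Centre of the loose wine cork, 44 mm long and 24 mm thick, lying lengthwise in the channel near its +y end; its axis lies 28 mm above the table.
- champagne_cork: Champagne cork, 32 x 32 x 49 mm, standing on the table beyond the gauge; origin at its foot. Leave alone.
- bottle_stopper: Bottle stopper, 30 x 30 x 53 mm, cork upward, standing on the table on the robot's side of the gauge; origin at its foot. Leave alone.
- tastevin: Shallow silver tasting cup with a ring handle, 82 x 103 x 28 mm, on the table beyond the gauge; origin under its centre. Leave alone.
- cork: The same loose cork as a body; its origin lies on its surface, 12 mm from its axis, halfway along (at the start at its underside).

How it is judged (in metres and radians):
On the way, in this order (a step that is already met when the one before it is completed fails the run):
1. the stop's pin has dropped into the notch beside the red tab (y of stop_mid in the frame of tab_red between -0.003 and 0.003 m and value of joint pin below 0.0013 m), for 0.3 s.
2. the cork rests against the stop, still in that notch (all of step 1 and y of cork_center in the frame of stop_mid between 0.033 and 0.04 m and x of cork_center in the frame of gauge between 0.02 and 0.03 m and height (world z) of cork_center below 0.034 m), for 0.2 s.
At the end, for the whole second after the job is handed in: The stop's middle lies within 3 mm of the red tab's along the rail with the pin dropped (below 1.3 mm), and the cork lies at rest in its channel with its end within 3 mm of the stop's +y face (all of step 2 and linear speed of cork below 0.02 m/s); the robot touches nothing.
It fails at once if the stop is pinched (both faces pressed at once) (contact force between the fingers and stop_c3 above 1 N and contact force between the fingers and stop_c4 above 1 N).
It fails at once if the brass knob is touched or pulled up (contact force between any of the arm, the fingers and pin_c1 above 1 N or value of joint pin above 0.007 m).
It fails at once if the cork is lifted (height (world z) of cork_center above 0.046 m).
It fails at once if a bystander is moved (distance of any of champagne_cork, bottle_stopper, tastevin from where it was at the start of the episode above 0.015 m).
It also fails if it takes over 61 s, if anything falls off the work surface, if the arm or the gripper's body presses on something with over 40 N, if the wrist force passes 120 N, or if a joint passes its speed limit or range.

ROBOT

A 7-joint arm with a two-finger parallel gripper is mounted at the origin on a cart in front of the work surface, level with it; the furniture and walls round the work are solid. World frame = base frame: x ahead of the robot, y to its left, z up, the work surface at z = 0. Lengths are in mm, angles in rad, forces in N, time in s.
With the tool pointing down it reaches from about 350 to 775 mm from the base axis. Payload 3.1 kg.
Tool frame: the origin (TCP) lies at the very end of the fingers, on their centre line; the grasp point (between the pads) lies 19 mm behind it; z points along the fingers, y is the line along which they close (so a half turn about z gives the same grasp; the last joint's range is limited). The gripper opens to 85 mm and grips with 20 to 120 N. Pads are 22 mm wide; open, the fingers measure 114 mm over their backs; the gripper's body (76 mm by 85 mm) begins 54 mm behind the grasp point. The pads swing forward as they close: fully open they stand 13 mm farther back than shut.
Start: joints at [-0.042, 0.311, 0.014, 1.512, -0.004, 1.319, -0.027], TCP at [550.016, 0.032, 231.304] pointing down, gripper open.
Joint ranges: [-2.7, 2.7], [-0.3, 1.91], [-1.27, 1.3], [0.12, 2.57], [-1.44, 4.58], [0.2, 2.03], [-3.05, 3.05]. Speed limits (rad/s): [2.79, 2.79, 3.14, 3.14, 3.14, 3.14, 3.14].

INTERFACE

Orientations are given as a rotation vector (axis times angle).
In Python, from bench import * gives the robot as it stands. The module is installed in compiled form; this text tells all that it offers. Calls block until the motion is done:
- move_to(position, orientation): joint-space move of the TCP to a pose.
- move_straight(position, rotation=None, rate=150): straight line of the TCP; rotation=None keeps the orientation; rate is the mean speed in mm/s.
- move_j(angles): joint-space move.
- gripper_open() and close(force=None): open the fingers fully, or close them until they stop; force is the grip in N (None keeps the last).
- hold(seconds).
- solve_ik(position, orientation): joint angles nearest the present ones, or None.
- observe(): the state.
- camera(name): name is "scene" or "side" or "wrist"; returns the picture (420x560x3 uint8, red, green, blue); there is no depth.
- camera_info(name): a dict with "mtx" (3x3 intrinsics, pixels), "position" and "rotation" of the camera in the world; the wrist camera has in their place "hand_eye" (4x4, takes a point from camera to tool coordinates, whose origin is the TCP and whose axes are the flange's). Camera axes: x right, y up, looking along -z (the intrinsics and any distortion apply to the point x, -y, -z); pixel columns grow to the right and rows downward; lengths in mm; the calibration is good to about 2 mm. A picture is of the moment at which its call begins: read the wrist's pose just before it. camera_info takes no time and is no camera call.
A pose or a line that the arm cannot do raises Unreachable and nothing moves.
- sign_off(): hands the job in; it is judged then, once.
The state is a dict: "time_s": time; "joint_positions": joint angles; "dq": joint speeds; "effort": joint torques, N m; "position": TCP position; "tcp_rot": TCP orientation; "ft_force": force on the tool from outside, world axes, zero at the start; "ft_torque": the same for the moment, N m; "opening": finger opening in mm; "gripper_force": force on a finger pad.
Only numpy, scipy, OpenCV 4.12 (cv2) and the standard library are available. Lean on these libraries where they do the work, as an engineer would, in place of code of your own. Each camera call takes 0.05 s, during which the arm holds its last target. There are 200 camera calls.

## Working session

There is one attempt and no reset: what is moved stays moved. The work goes in short steps, each a Python script; the robot and the scene stay as the last script left them, time stands still between calls to the robot, and variables do not carry over. Pictures are saved under pics/ and viewed, at most 10 in all, crops included, and the job is handed in when it is done.

```bash
mkdir -p pics; python3 - <<'E'
from bench import *
import cv2
for n in ["scene","side","wrist"]:
    im=camera(n); cv2.imwrite(f"pics/{n}0.png",im[:,:,::-1]); print(n,camera_info(n))
s=observe(); print({k:s[k] for k in ("time_s","position","tcp_rot","opening","ft_force")})
E
```

```text
scene {'mtx': array([[426.46597005,   0.        , 282.54617742],
       [  0.        , 426.46597005, 208.22337542],
       [  0.        ,   0.        ,   1.        ]]), 'position': array([  -5.31057517, -482.33786119,  665.03490352]), 'rotation': array([ 0.75625395, -0.38436374, -0.87174204])}
side {'mtx': array([[479.08715839,   0.        , 280.79577305],
       [  0.        , 479.08715839, 208.1299426 ],
       [  0.        ,   0.        ,   1.        ]]), 'position': array([283.90826423, 538.26433158, 553.72852545]), 'rotation': array([ 0.23423742, -1.29969787, -2.44272047])}
wrist {'mtx': array([[307.43891915,   0.        , 273.22345331],
       [  0.        , 307.43891915, 208.84718573],
       [  0.        ,   0.        ,   1.        ]]), 'hand_eye': array([[-2.48419258e-04,  9.58494330e-01,  2.85111484e-01,
         7.27321046e+01],
       [ 9.99999761e-01,  4.22199329e-04, -5.48053913e-04,
         5.17670664e-01],
       [-6.45680445e-04,  2.85111279e-01, -9.58494205e-01,
        -1.41994159e+02],
       [ 0.00000000e+00,  0.00000000e+00,  0.00000000e+00,
         1.00000000e+00]])}
{'time_s': 0.15, 'position': array([5.49441340e+02, 4.94206629e-02, 2.30459820e+02]), 'tcp_rot': array([-2.22037465e+00, -2.22071046e+00,  2.13443923e-03]), 'opening': 85.25911184662417, 'ft_force': array([-0.37542019, -0.46194561, -0.42666666])}
```

View pics/scene0.png

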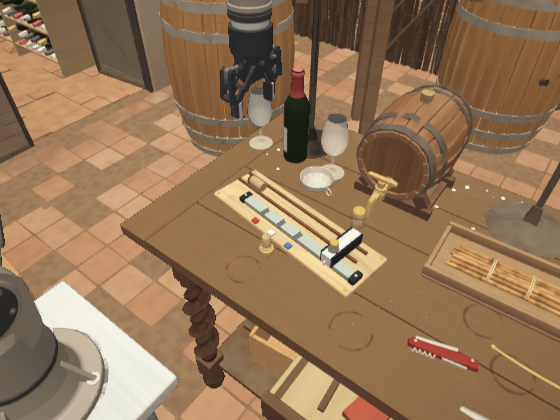

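View pics/side0.png

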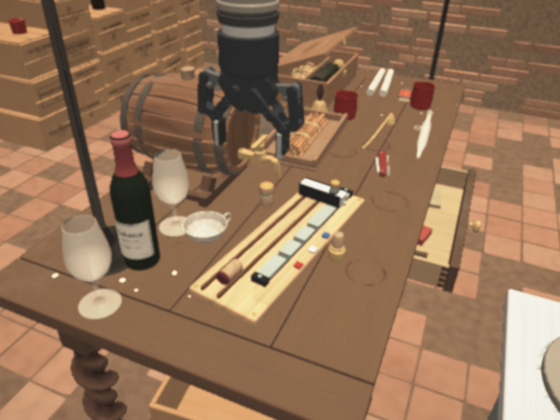

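View pics/wrist0.png

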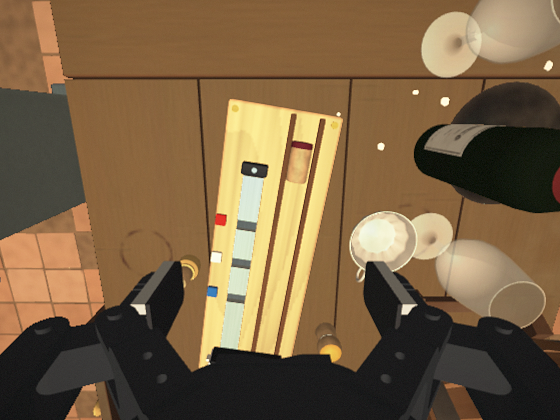

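```bash
cat > h.py <<'E'
import numpy as np, cv2
from scipy.spatial.transform import Rotation as R
from bench import *
def pose(n,s=None):
    i=camera_info(n)
    if n!="wrist": return i["mtx"],i["position"],R.from_rotvec(i["rotation"]).as_matrix()
    A=R.from_rotvec(s["tcp_rot"]).as_matrix(); H=i["hand_eye"]
    return i["mtx"],A@H[:3,3]+s["position"],A@H[:3,:3]
def ray(P,px,z):
    K,c,M=P; d=np.linalg.solve(K,[px[0],px[1],1.]); d=M@[d[0],-d[1],-d[2]]
    return c+d*(z-c[2])/d[2]
def blob(im,lo,hi,roi,k=1):
    h=cv2.cvtColor(im,cv2.COLOR_RGB2HSV); m=cv2.inRange(h,lo,hi); r=np.zeros_like(m); x0,y0,x1,y1=roi; r[y0:y1,x0:x1]=255
    n,l,st,c=cv2.connectedComponentsWithStats(m&r)
    o=np.argsort(-st[1:,4])[:k]+1
    return [(tuple(c[i].round(1)),int(st[i,4])) for i in o]
E
python3 - <<'E'
from h import *
s=observe()
roi={"wrist":(195,90,350,330),"scene":(210,170,390,295),"side":(190,170,370,325)}
for n in roi:
    im=camera(n); P=pose(n,s)
    for nm,lo,hi,z in [("red",(0,190,110),(4,255,255),22),("blue",(100,140,70),(120,255,255),22),("corkend",(165,100,40),(179,255,255),28),("white",(0,0,200),(179,40,255),22)]:
        for c,a in blob(im,lo,hi,roi[n],2): print(n,nm,c,a,ray(P,c,z).round(1))
P=pose("wrist",s)
for px in [(230,100),(341,120)]: print("corner",ray(P,px,16))
print("block top",ray(P,(255,165),30),"cork top far/near",ray(P,(300,145),40),ray(P,(296,183),40))
w=cv2.resize(camera("scene")[170:295,205:395],None,fx=4,fy=4,interpolation=cv2.INTER_CUBIC)
cv2.imwrite("pics/sc1.png",w[:,:,::-1])
E
```

```text
wrist red (np.float64(220.1), np.float64(219.2)) 105 [485.9 -44.5  22. ]
wrist blue (np.float64(211.7), np.float64(291.0)) 83 [ 470.3 -142.3   22. ]
wrist corkend (np.float64(301.2), np.float64(145.0)) 104 [580.6  43.6  28. ]
wrist white (np.float64(249.9), np.float64(198.3)) 886 [522.3 -18.5  22. ]
wrist white (np.float64(243.3), np.float64(244.3)) 539 [512.9 -77.   22. ]
scene red (np.float64(256.5), np.float64(221.5)) 2 [481.2 -52.8  22. ]
scene red (np.float64(254.0), np.float64(222.0)) 1 [476.8 -49.5  22. ]
scene blue (np.float64(287.8), np.float64(245.1)) 23 [ 467.  -146.2   22. ]
scene corkend (np.float64(251.0), np.float64(175.0)) 1 [590.5  53.6  28. ]
scene white (np.float64(316.8), np.float64(180.6)) 229 [674.2 -79.4  22. ]
scene white (np.float64(310.7), np.float64(243.7)) 226 [ 498.2 -181.    22. ]
side blue (np.float64(326.0), np.float64(235.0)) 1 [ 468.2 -140.5   22. ]
side corkend (np.float64(222.5), np.float64(277.5)) 58 [581.8  43.3  28. ]
side white (np.float64(271.5), np.float64(265.0)) 272 [525.3 -23.3  22. ]
side white (np.float64(203.0), np.float64(229.8)) 261 [679.6 -60.5  22. ]
corner [502.47075535  91.02407258  16.        ]
corner [625.25311417  69.98250853  16.        ]
block top [529.47339322  21.90107846  30.        ] cork top far/near [578.25336097  44.65786743  40.        ] [574.86814529   3.56388376  40.        ]
```

View pics/sc1.png

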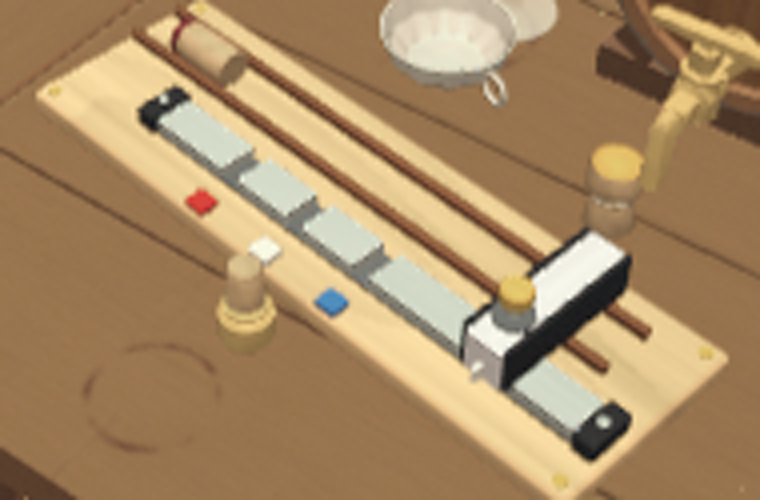

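```bash
python3 - <<'E'
from h import *
s=observe()
roi={"wrist":(205,205,226,305),"scene":(245,215,295,252),"side":(290,228,332,272)}
pts={}
for n in roi:
    im=camera(n); P=pose(n,s); x0,y0,x1,y1=roi[n]; c=im[y0:y1,x0:x1].astype(int)
    r,g,b=c[...,0],c[...,1],c[...,2]
    for nm,m in [("red",(r>120)&(g<85)&(b<85)&(r-g>75)),("blue",(b-r>20)),("white",(r>190)&(abs(r-b)<25))]:
        k,l,st,ce=cv2.connectedComponentsWithStats(m.astype(np.uint8))
        if k>1:
            i=1+np.argmax(st[1:,4]); p=ce[i]+[x0,y0]; q=ray(P,p,22); pts[n,nm]=q; print(n,nm,p.round(1),st[i,4],q.round(1))
P=pose("wrist",s); im=camera("wrist")
g=cv2.cvtColor(im,cv2.COLOR_RGB2GRAY)
# rail notches: darkest rows on the rail
for a,b,x in [(215,236,246),(253,274,241),(288,308,236)]:
    col=g[a:b,x-4:x+5].mean(1); w=np.clip(np.median(col)-15-col,0,None); y=a+(w*np.arange(b-a)).sum()/w.sum(); print("notch",y,ray(P,(x,y),27).round(1))
E
```

```text
wrist red [219.4 219.1] 110 [485.7 -44.5  22. ]
wrist blue [211.2 290.9] 94 [ 470.2 -142.4   22. ]
wrist white [215.1 256.9] 77 [477.8 -94.3  22. ]
scene red [254.9 220. ] 24 [482.7 -47.   22. ]
scene blue [287.5 245.1] 31 [ 466.7 -145.7   22. ]
scene white [288.9 228.1] 113 [ 507.1 -119.6   22. ]
side red [297.8 265.1] 23 [484.9 -41.3  22. ]
side blue [325.4 234.7] 22 [ 469.5 -141.    22. ]
side white [304.3 232.4] 121 [ 507.2 -131.4   22. ]
notch 225.5893070887086 [518. -51.  27.]
notch 263.21562140391256 [ 510.5 -100.5   27. ]
notch 298.17702758336765 [ 502.6 -150.    27. ]
```

```bash
cat >> h.py <<'E'
YAW=np.radians(9.0); yh=np.array([np.sin(YAW),np.cos(YAW),0]); xh=np.array([np.cos(YAW),-np.sin(YAW),0]); U0,V0=543.5,-29.2
ROT=R.from_matrix(np.column_stack([yh,xh,[0,0,-1]])).as_rotvec()
def W(gx,gy,z): return (U0+gx)*xh+(V0+gy)*yh+np.array([0,0,z])
def G(p): return np.array([p@xh-U0,p@yh-V0,p[2]])
def st():
    s=observe(); f=np.array(s["ft_force"]); return G(np.array(s["position"])),np.array([f@xh,f@yh,f[2]]),s
E
python3 - <<'E'
from h import *
a=pose("scene"); b=pose("side")
for p,q in [((370,213),(275,170)),((383,180),(252,140))]:
    A=[];B=[]
    for P,px in((a,p),(b,q)):
        o=P[1]; d=ray(P,px,0)-o; d/=np.linalg.norm(d); Q=np.eye(3)-np.outer(d,d); A.append(Q);B.append(Q@o)
    x=np.linalg.solve(A[0]+A[1],B[0]+B[1]); print("spigot",x.round(),G(x).round())
close(20)
move_to(W(8,-185,200),ROT); print(st()[:2],st()[2]["opening"],st()[2]["time_s"])
im=camera("scene"); cv2.imwrite("pics/sc2.png",cv2.resize(im[20:320,180:480],None,fx=2,fy=2)[:,:,::-1])
E
```

```text
spigot [ 615. -249.   63.] [ 103. -120.   63.]
spigot [ 664. -245.  120.] [ 150. -109.  120.]
(array([   9.10427214, -182.04478556,  200.14454682]), array([0.42255687, 0.23060603, 0.68326852])) -0.08786556486106327 2.475
```

View pics/sc2.png

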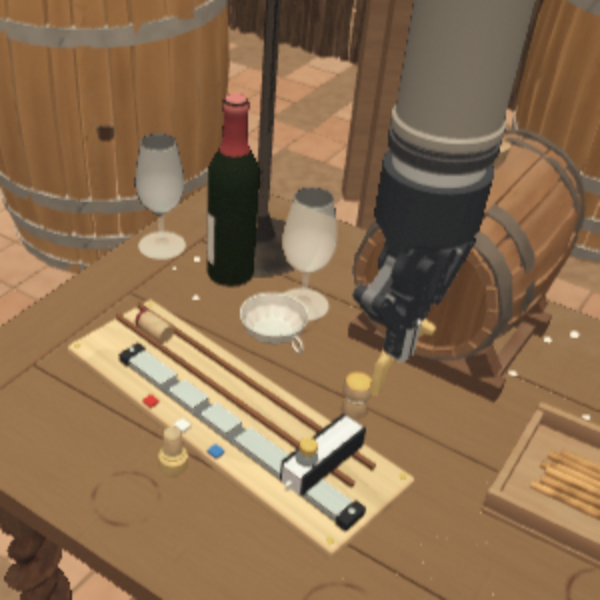

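```bash
python3 - <<'E'
from h import *
move_straight(W(3,-185,100),ROT,150); move_straight(W(3,-185,38),None,80)
def p(t): g,f,s=st(); print(t,g.round(1),f.round(1),round(s["time_s"],2))
p("down")
for y in range(-170,1,10):
    move_straight(W(3,y,38),None,50); p(y)
E
```

```text
down [   3.5 -185.3   38.5] [-0.1 -0.3  0.5] 4.27
-170 [   3.3 -169.2   38.2] [0.4 0.4 0.2] 4.72
-160 [   3.1 -159.3   38. ] [-0.2  0.5  0.1] 5.07
-150 [   2.8 -150.    38.1] [-0.7 -2.1  0.3] 5.42
-140 [   2.9 -139.6   38. ] [-0.6 -1.9  0.2] 5.77
-130 [   2.9 -129.3   38. ] [-0.5 -2.3  1.4] 6.12
-120 [   3. -119.   38.] [-0.6 -1.4  0.4] 6.47
-110 [   3.1 -109.    38. ] [-0.7 -1.2  0.2] 6.82
-100 [  3.1 -99.2  37.9] [ 0.2 -1.1  0.4] 7.17
-90 [  3.1 -89.2  38. ] [ 0.8 -1.1 -0.3] 7.52
-80 [  3.1 -79.3  38. ] [ 1.6 -0.2 -1.2] 7.87
-70 [  2.9 -68.2  38. ] [0.5 0.1 0.1] 8.22
-60 [  2.7 -65.5  38.2] [ 0.7 -7.3 -2.2] 8.57
-50 [  2.8 -50.5  38.1] [ 0.  -3.   0.8] 8.92
-40 [  2.9 -38.7  38. ] [-0.  -0.4  0.7] 9.27
-30 [  2.9 -29.   38. ] [ 0.  -1.7  0.1] 9.62
-20 [  3.2 -18.2  37.9] [-0.6 -0.3  0.5] 9.97
-10 [  3.  -15.5  38.1] [ 0.4 -8.6 -1.3] 10.32
0 [ 3.1 -0.6 38. ] [-0.7 -3.2  0.1] 10.67
```

```bash
python3 - <<'E'
from h import *
def p(t): g,f,s=st(); print(t,g.round(1),f.round(1),round(s["time_s"],2))
for y in (15,22,26,28,29,30,31,32,33):
    move_straight(W(3,y,38),None,30); hold(0.1); p(y)
    g,f,_=st()
    if y>=30 and g[1]>29.5 and abs(f[1])<0.7:
        hold(.1); p("chk")
        if abs(st()[1][1])<0.7: break
im=camera("scene"); cv2.imwrite("pics/sc3.png",cv2.resize(im[170:295,205:395],None,fx=4,fy=4,interpolation=cv2.INTER_CUBIC)[:,:,::-1])
E
```

```text
15 [ 3.1 16.  38. ] [ 0.9 -1.8  0.4] 11.42
22 [ 3.1 22.5 38. ] [ 1.5 -1.  -1.7] 11.9
26 [ 3.1 26.3 38. ] [ 0.6 -3.5  0.4] 12.28
28 [ 2.7 29.1 38. ] [-0.4 -1.   0.4] 12.63
29 [ 2.7 29.5 37.9] [-0.7 -0.9  0.2] 12.98
30 [ 2.7 30.  37.9] [-1.3 -1.7  0.1] 13.33
31 [ 2.8 31.3 37.9] [-0.7 -0.8  0.5] 13.68
32 [ 3.3 32.6 38.1] [-0.3  0.1  0.1] 14.03
chk [ 3.3 32.4 38.1] [-0.4  0.1 -0.6] 14.13
```

View pics/sc3.png

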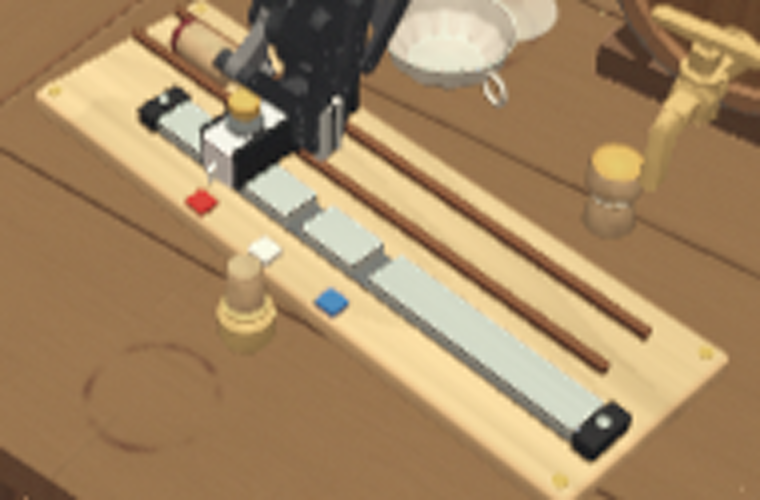

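```bash
python3 - <<'E'
from h import *
def p(t): g,f,s=st(); print(t,g.round(1),f.round(1),round(s["time_s"],2))
P=pose("scene")
for n,px in [("bottle",(295,160)),("glassL",(261,143)),("glassR",(331,172)),("cup",(317,180))]: print(n,G(ray(P,px,0)).round())
P=pose("side")
for n,px in [("bottle",(141,262)),("glassnear",(98,303)),("glass2",(172,226)),("cup",(205,230))]: print(n,G(ray(P,px,0)).round())
move_straight(W(3,36,38),None,20); hold(.3); p("probe")
move_straight(W(3,0,38),None,80); move_straight(W(3,0,150),None,150); p("up")
s=observe(); im=camera("wrist"); cv2.imwrite("pics/w4.png",im[:,:,::-1])
E
```

```text
bottle [177. 170.   0.]
glassL [165. 288.   0.]
glassR [207.  72.   0.]
cup [158.  75.   0.]
bottle [187. 186.   0.]
glassnear [171. 294.   0.]
glass2 [215.  77.   0.]
cup [154.  52.   0.]
probe [ 3.1 34.  38.1] [-0.5 -5.3  1. ] 14.83
up [  2.2   0.3 149. ] [-1.1  0.2  0.1] 16.33
```

View pics/w4.png

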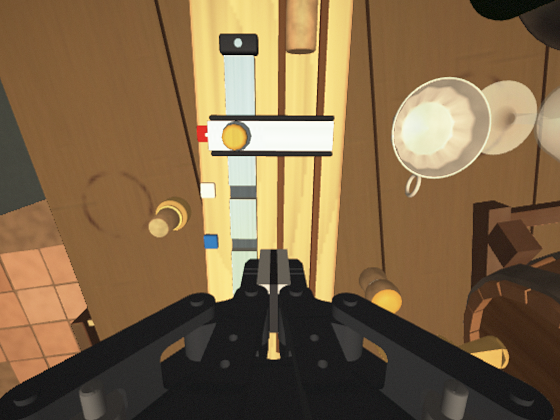

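```bash
python3 - <<'E'
from h import *
def p(t): g,f,s=st(); print(t,g.round(1),f.round(1),round(s["time_s"],2))
move_straight(W(24,195,150),ROT,150); move_straight(W(24,195,28),None,100); hold(.2); p("down")
f0=st()[1][1]
for y in (185,175,165,155,145,140,137,134,133,132,131,130,129,128,127,126,125):
    move_straight(W(24,y,28),None,40); hold(.1); p(y)
    if y<=134 and st()[1][1]-f0>2.2: break
P=camera("side"); cv2.imwrite("pics/sd5.png",cv2.resize(P[170:320,180:380],None,fx=4,fy=4,interpolation=cv2.INTER_CUBIC)[:,:,::-1])
E
```

```text
down [ 24.4 195.2  28.6] [-1.4 -0.8 -0.4] 19.41
185 [ 24.  185.1  28. ] [ 0.1  0.2 -0.1] 19.91
175 [ 24.  175.1  28. ] [ 0.3  0.2 -0.6] 20.41
165 [ 24.  165.1  28. ] [-0.1 -0.7  1.3] 20.91
155 [ 24.  155.1  28. ] [-0.3 -0.5  0.1] 21.41
145 [ 24.  145.1  28. ] [ 0.2 -0.1  0.6] 21.91
140 [ 24. 140.  28.] [-0.1  0.8  0.4] 22.28
137 [ 24.  136.9  28. ] [0.5 0.5 0.6] 22.63
134 [ 24.  133.9  28. ] [ 0.5  0.1 -0.1] 22.98
133 [ 24. 133.  28.] [ 0.3 -1.   0.4] 23.33
132 [ 24.  131.9  28. ] [-0.5  0.2  0.1] 23.68
131 [ 24. 131.  28.] [ 0.1  0.4 -0.6] 24.03
130 [ 24. 130.  28.] [ 1.  -0.7  0.6] 24.38
129 [ 24.  129.4  28. ] [ 0.2  1.4 -0.7] 24.73
```

View pics/sd5.png

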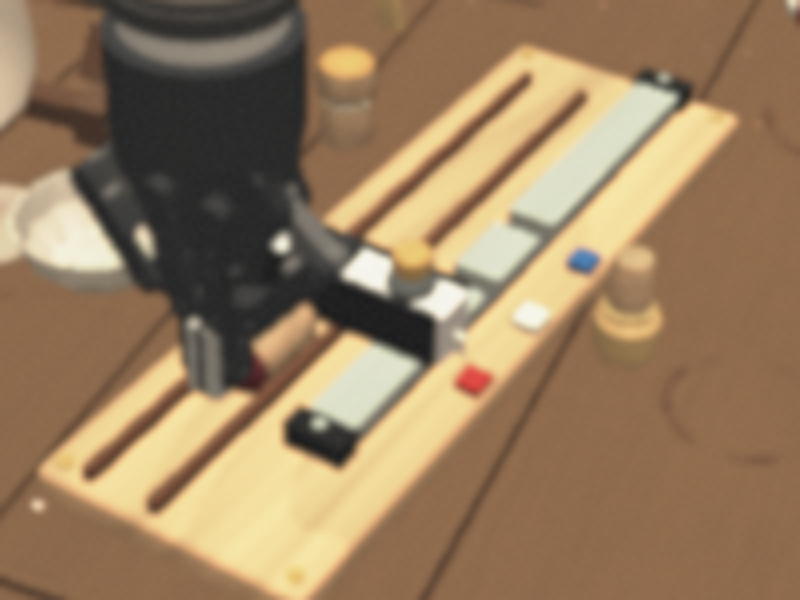

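```bash
python3 - <<'E'
from h import *
def p(t): g,f,s=st(); print(t,g.round(1),f.round(1),round(s["time_s"],2))
move_straight(W(24,128.2,28),None,20); hold(.3); p("nudge")
move_straight(W(24,150,28),None,60); move_straight(W(24,150,60),None,100); move_straight(W(24,20,190),None,150); hold(.3); p("away")
im=camera("wrist"); cv2.imwrite("pics/w6.png",im[:,:,::-1])
E
```

```text
nudge [ 24.  129.1  28.1] [-0.1  4.7  0.3] 25.33
away [ 23.8  20.4 189.6] [ 0.4 -0.5 -0.3] 27.99
```

View pics/w6.png

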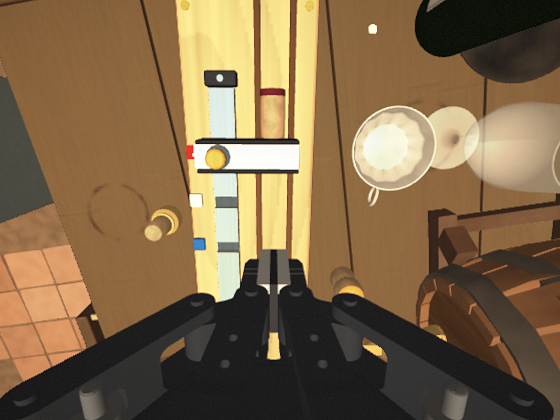

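```bash
python3 -c "
from h import *
s=observe();P=pose('wrist',s)
print(G(ray(P,(248,156),58)).round(1),G(ray(P,(190,152),22)).round(1))
print(sign_off())"
```

```text
[ 2.2 60.4 58. ] [-58.4  60.1  22. ]
the job is handed in; nothing more can be done
None
```

I handed the job in: the stop held in the notch beside the red tab under about 5 N of push from either side, and the last picture shows the cork's end against its +y face. `sign_off()` gave no verdict.

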